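# Clear the rotary-table unit's sill and shut its guard sash

## Task

An aluminium angle bracket has been left lying across the sill of the white rotary-table unit, so its clear guard sash cannot shut. Slide the sash all the way up by its handle, draw the bracket out and set it down (not dropped) in the grey tray, flat on its long foot as it lies now. Then lower the sash gently until it is fully shut, and leave the other things where they are.

Things in the scene. Friction and masses are not known exactly. Their poses are not given: they have to be found in the camera images.
- unit: White rotary-table unit with guard, fixed to the bench. x points into it, away from the robot; y left. Origin on the bench under the sash's middle. Base 310 mm wide, flat top (the sill) at 40 mm, ending 35 mm in front (-x) of the sash's middle plane. Guide posts 45 mm (x) by 30 (y), 342 tall, at x 0, y +-136 mm; open on top. Inside, from x 150 mm on, a rotary table and housings up to 132 mm high.
- sash (a joint): Height in m of the sash's lower edge above the sill: 0 fully shut, 0.13 fully up. Counterbalanced: it stays where it is left and takes about 4 to 6 N to move either way. Starts 30 to 50 mm up.
- sash_grip (a point): Middle of the sash's handle, 75 mm above the sash's lower edge; axes as the unit's. Sash: clear pane in a dark frame, 242 mm wide, 160 high, 18 thick. Handle: upright black D on its robot side, round bar 16 mm thick and 90 tall (45 either way), its axis 55 mm in front (-x) of the sash's middle plane, joined to it by a level 16 mm bar at each end.
- bracket_foot (a point): Centre of the foot of a loose L-shaped aluminium bracket, about 380 g. Foot 190 mm (x) by 30 (y) by 20 thick (z). At its +x end a leg 20 mm (x) by 30 rises to 70 above the underside. Lies on the sill under the sash, x within 0.1 rad of the unit's, leg inside; the -x end sticks out 110 to 125 mm before the sash's middle plane, past the sill: free below.
- tray: Open grey tray fixed on the bench, on the left or on the right of the unit. 270 mm (its x) by 150 mm (y) outside, 30 mm high, walls 4 mm, floor 4 mm thick; origin at the centre of its underside.
- blank: Bystander: upright steel cylinder, 60 mm diameter, 55 mm tall, on the side of the unit where the tray is not. Origin at the centre of its underside.
- oiler: Bystander: closed white bottle, 60 mm diameter, 150 mm tall, beside the unit, on its left. Origin at the centre of its underside.
- wrench: Bystander: steel wrench, 170 mm long (x), lying flat on the bench beside the unit, on its right.
Mind the look-alikes: they are no part of the job. Leave any black look-alike of the part that bears bracket_foot alone.

How it is judged:
On the way, in this order (a step that is already met when the one before it is completed fails the run):
1. the sash is raised all the way up (at least 115 of 130 mm) (value of joint sash above 0.115 m), for 0.2 s.
2. the bracket lies flat on its foot in the tray, let go, while the sash is still at least 75 mm up (x of bracket_foot in the frame of tray between -0.045 and 0.045 m and y of bracket_foot in the frame of tray between -0.06 and 0.06 m and z of bracket_foot in the frame of tray between 0.004 and 0.024 m and angle between bracket_foot's own z axis and vertical below 0.12 rad and contact force between the fingers and bracket below 0.1 N and linear speed of bracket below 0.05 m/s and value of joint sash above 0.075 m), for 0.2 s.
At the end, for the whole second after the job is handed in: The sash is fully shut (lower edge within 5 mm of the sill); the bracket rests in the tray, released and still, on its foot (tilt under 0.12 rad, foot on the floor: its centre 4 to 24 mm above the tray's underside, within 45 mm along and 60 mm across of the tray's centre) (value of joint sash below 0.005 m and velocity of joint sash above -0.02 m/s and x of bracket_foot in the frame of tray between -0.045 and 0.045 m and y of bracket_foot in the frame of tray between -0.06 and 0.06 m and z of bracket_foot in the frame of tray between 0.004 and 0.024 m and angle between bracket_foot's own z axis and vertical below 0.12 rad and contact force between the fingers and bracket below 0.1 N and linear speed of bracket below 0.02 m/s); the robot touches nothing.
It fails at once if the sash is slammed (moves down faster than 0.4 m/s) (velocity of joint sash below -0.4 m/s).
It fails at once if the bracket is dropped (moves faster than 0.7 m/s while not held) (contact force between the fingers and bracket below 0.1 N and linear speed of bracket above 0.7 m/s).
It fails at once if the blank is moved by more than 30 mm (distance of blank from where it was at the start of the episode above 0.03 m).
It fails at once if the oiler is moved by more than 30 mm (distance of oiler from where it was at the start of the episode above 0.03 m).
It fails at once if the wrench is moved by more than 30 mm (distance of wrench from where it was at the start of the episode above 0.03 m).
It also fails if it takes over 72 s, if anything falls off the work surface, if the arm or the gripper's body presses on something with over 40 N, if the wrist force passes 120 N, or if a joint passes its speed limit or range.

## Robot

A 6-joint arm with a two-finger parallel gripper is mounted at the origin on the work surface. World frame = base frame: x ahead of the robot, y to its left, z up, the work surface at z = 0. Lengths are in m, angles in rad, forces in N, time in s.
With the tool pointing down it reaches from about 0.275 to 0.75 m from the base axis. Payload 10.2 kg.
Tool frame: the origin (TCP) lies midway between the tips of the shut fingers; the grasp point (between the pads) lies 19 mm behind it (env.hold_point_z is the distance from the TCP to the grasp point, in m); x points along the fingers, z is the direction in which the jaws open and shut, and the axes are right-handed (so a half turn about x gives the same grasp; the last joint's range is limited). The gripper opens to 85 mm and grips with 20 to 120 N. Pads are 22 mm wide; open, the fingers measure 114 mm over their backs; the gripper's body (76 mm by 85 mm) begins 54 mm behind the grasp point. The pads swing forward as they close: fully open they stand 13 mm farther back than shut.
Start: joints at [-1.4, 0.313, 1.498, -0, 1.331, -0.223], TCP at [0.201, -0.485, 0.199] pointing down, gripper open.
Joint ranges: [-2.94, 2.94], [-0.97, 2.17], [0.19, 2.56], [-1.23, 4.37], [0.02, 3.11], [-2.88, 2.88]. Speed limits (rad/s): [2.39, 2.39, 3.01, 3.14, 3.14, 3.14].

## Interface

Orientations are given as a unit quaternion [x, y, z, w].
In Python, from bench import env, kinematics, monitor, eyes, job gives the robot as it stands. The module is installed in compiled form; this text tells all that it offers. Calls block until the motion is done:
- env.reach(position, orientation): joint-space move of the TCP to a pose.
- env.movel(position, velocity=0.15, frame=None, guard=None): straight line of the TCP; frame=None keeps the orientation; velocity is the mean speed in m/s. With guard (N) it stops when the force on the tool has changed by that much, and returns True; else False.
- env.set_joints(angles): joint-space move.
- env.release() and env.close_gripper(effort=None): open the fingers fully, or close them until they stop; effort is the grip in N (None keeps the last).
- env.hold(seconds).
- kinematics.ik(position, orientation): joint angles nearest the present ones, or None.
- monitor.sense(): the state.
- eyes.grab_frame(name): name is "side" or "top" or "wrist"; returns a dict with "frame" (420x560x3 uint8, red, green, blue), "mtx" (3x3 intrinsics, pixels), "view" (4x4, takes a point from world to camera coordinates). Camera axes: x right, y down, z forward; pixel columns grow to the right and rows downward; lengths in m; the calibration is good to about 2 mm. A picture is of the moment at which its call begins. There is no depth.
A pose or a line that the arm cannot do raises env.MotionError and nothing moves.
- job.hand_in(): hands the job in, once; it reports no verdict.
The state is a dict: "clock": time; "joints": joint angles; "qvel": joint speeds; "joint_efforts": joint torques, N m; "position": TCP position; "ee_rot": TCP orientation; "contact_force": force on the tool from outside, world axes, zero at the start; "ft_torque": the same for the moment, N m; "finger_gap": opening from 0.0 (shut) to 1.0 (fully open).
Only numpy, scipy, OpenCV 4.12 (cv2) and the standard library are available. Lean on these libraries where they do the work, as an engineer would, in place of code of your own. Each camera call takes 0.05 s, during which the arm holds its last target.

## Working session

There is one attempt and no reset: what is moved stays moved. The work goes in short steps, each a Python script; the robot and the scene stay as the last script left them, time stands still between calls to the robot, and variables do not carry over. Pictures are saved under pics/ and viewed, and the job is handed in when it is done.

```bash
mkdir -p pics; python3 - <<'E'
from bench import env, kinematics, monitor, eyes, job
import cv2
for n in ("side","top","wrist"):
    f=eyes.grab_frame(n); cv2.imwrite(f"pics/{n}0.png",f["frame"][:,:,::-1]); print(n,f["mtx"].round(1).tolist(),f["view"].round(4).tolist())
s=monitor.sense(); print(s, env.hold_point_z)
E
```

```text
side [[538.5, 0.0, 272.5], [0.0, 538.5, 203.5], [0.0, 0.0, 1.0]] [[-0.8879, -0.4596, -0.0202, 0.4509], [-0.3134, 0.6364, -0.7048, 0.2675], [0.3368, -0.6195, -0.7091, 1.4761], [0.0, 0.0, 0.0, 1.0]]
top [[536.9, 0.0, 283.8], [0.0, 536.9, 208.9], [0.0, 0.0, 1.0]] [[-0.03, -0.9995, 0.0045, -0.0096], [-0.993, 0.0293, -0.1143, 0.53], [0.1141, -0.0079, -0.9934, 1.3798], [0.0, 0.0, 0.0, 1.0]]
wrist [[318.3, 0.0, 283.0], [0.0, 318.3, 207.4], [0.0, 0.0, 1.0]] [[0.3842, -0.9232, -0.0008, -0.5256], [-0.8768, -0.3651, 0.3129, -0.041], [-0.2892, -0.1195, -0.9498, 0.3795], [0.0, 0.0, 0.0, 1.0]]
{'clock': 0.15, 'joints': array([-1.40040105e+00,  3.13283521e-01,  1.49820563e+00, -2.07445573e-05,
        1.33101489e+00, -2.23411688e-01]), 'qvel': array([ 0.00093061, -0.00253945, -0.00213154,  0.00101912,  0.00029918,
       -0.00057429]), 'joint_efforts': array([ 2.17772256e-03, -4.12369215e+01, -2.59793955e+01, -1.25897182e-04,
        3.23854780e-03, -1.44230859e-05]), 'position': array([ 0.20138752, -0.48461316,  0.19870741]), 'ee_rot': array([ 0.39274915,  0.58838313, -0.39229134,  0.58792934]), 'contact_force': array([-0.28138235, -0.32743742, -0.24584679]), 'ft_torque': array([0.04809538, 0.05063694, 0.00756302]), 'finger_gap': 0.9971922616410833} 0.0187
```

View pics/side0.png

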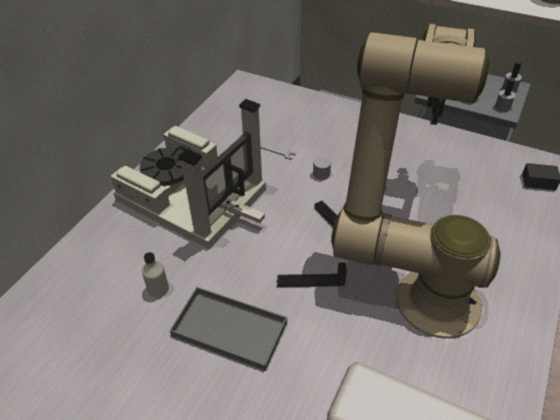

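View pics/top0.png

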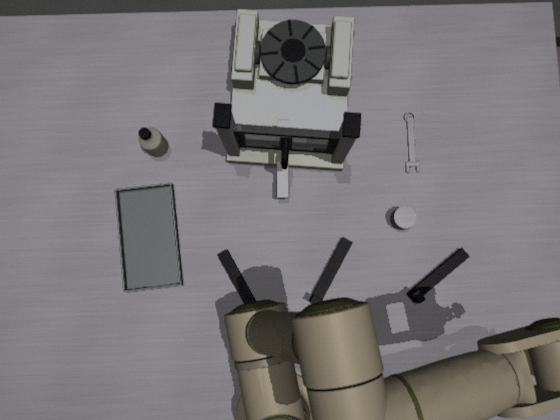

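View pics/wrist0.png

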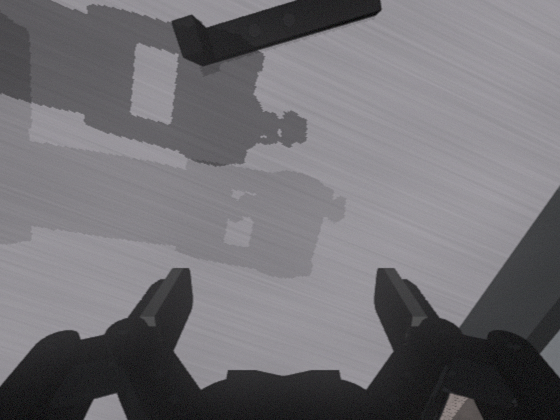

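The bracket could be confused with these parts (top-image pixels):
- Light bar under the sash at (283,178); side (245,211).
- Black L-bars at (237,275), (330,270) and (438,275). These are look-alikes.

By the description I choose the aluminium bar at (283,178). I'll check it in a close crop.

```bash
python3 - <<'E'
import cv2
a=cv2.imread("pics/top0.png")[90:215,200:370]; cv2.imwrite("pics/ctop.png",cv2.resize(a,None,fx=4.6,fy=4.6,interpolation=cv2.INTER_CUBIC))
a=cv2.imread("pics/side0.png")[90:250,150:290]; cv2.imwrite("pics/cside.png",cv2.resize(a,None,fx=3.7,fy=3.7,interpolation=cv2.INTER_CUBIC))
E
```

```text
(no output)
```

View pics/ctop.png

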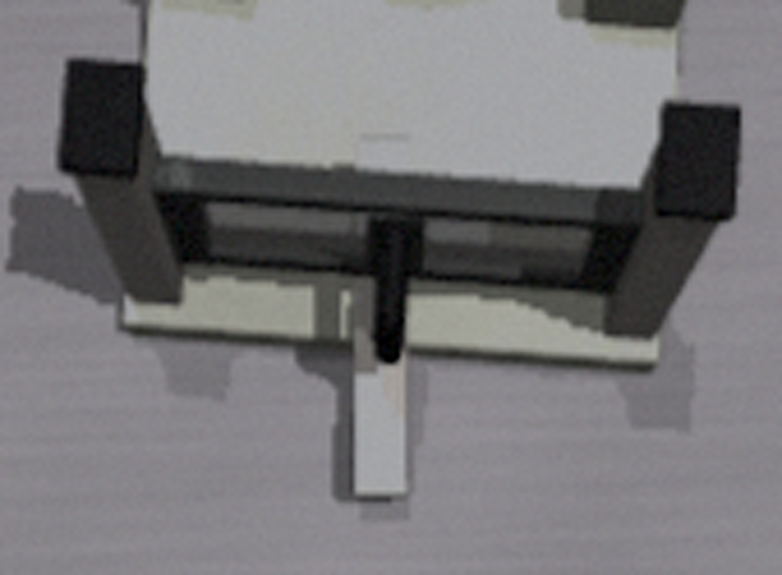

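View pics/cside.png

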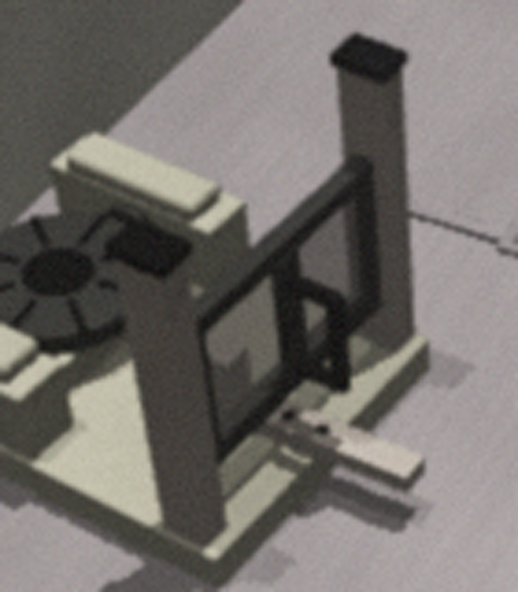

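```bash
cat > h.py <<'E'
import numpy as np, cv2
from scipy.spatial.transform import Rotation as R
from bench import env, kinematics, monitor, eyes, job
def cam(f): return np.array(f["mtx"]),np.array(f["view"])
def ray(f,p):
    K,V=cam(f); Rm=V[:3,:3]; o=-Rm.T@V[:3,3]
    d=Rm.T@np.linalg.inv(K)@np.array([p[0],p[1],1.]); return o,d/np.linalg.norm(d)
def plane(f,p,z):
    o,d=ray(f,p); return o+d*(z-o[2])/d[2]
def tri(*obs):
    A=np.zeros((3,3));b=np.zeros(3)
    rs=[ray(f,p) for f,p in obs]
    for o,d in rs:
        M=np.eye(3)-np.outer(d,d);A+=M;b+=M@o
    X=np.linalg.solve(A,b)
    return X.round(4),[round(float(np.linalg.norm(np.cross(X-o,d))),4) for o,d in rs]
def proj(f,X):
    K,V=cam(f); c=V[:3,:3]@np.asarray(X)+V[:3,3]; u=K@c; return (u[:2]/u[2]).round(1)
def snap(n,name,crop=None,s=1):
    f=eyes.grab_frame(n); im=f["frame"][:,:,::-1].copy()
    cv2.imwrite(f"pics/{name}_raw.png",im)
    if crop: im=im[crop[1]:crop[3],crop[0]:crop[2]]
    if s!=1: im=cv2.resize(im,None,fx=s,fy=s,interpolation=cv2.INTER_CUBIC)
    cv2.imwrite(f"pics/{name}.png",im); return f
def quat(x,z):
    x=np.array(x,float);x/=np.linalg.norm(x);z=np.array(z,float);z-=x*(z@x);z/=np.linalg.norm(z)
    return R.from_matrix(np.column_stack([x,np.cross(z,x),z])).as_quat()
E
python3 - <<'E'
from h import *
T=eyes.grab_frame("top");S=eyes.grab_frame("side")
t=lambda x,y:(200+x/4.6,90+y/4.6); s=lambda x,y:(150+x/3.7,90+y/3.7)
for nm,a,b in [("capL",t(102,117),s(150,248)),("capR",t(700,160),s(369,58)),("sillL",t(125,325),s(213,553)),("sillR",t(657,343),s(428,345)),("brEndL",t(355,494),s(407,481)),("brEndR",t(407,494),s(424,461)),("handleBot/top",t(390,225),s(300,290))]:
    print(nm,tri((T,a),(S,b)))
for nm,a in [("sillL",t(125,325)),("sillR",t(657,343))]: print(nm,plane(T,a,.04))
for nm,a in [("L",t(355,494)),("R",t(407,494))]: print(nm,plane(T,a,.06))
print("tray rim",[plane(T,p,.03).round(4) for p in [(116,190),(172,184),(182,285),(124,291)]])
print("tray side",[plane(S,p,.03).round(4) for p in [(198,290),(286,322),(262,364),(173,327)]])
E
```

```text
capL (array([0.6934, 0.0993, 0.3343]), [0.0024, 0.0024])
capR (array([ 0.6664, -0.1724,  0.3329]), [0.0019, 0.0019])
sillL (array([0.6607, 0.1199, 0.0427]), [0.0005, 0.0005])
sillR (array([ 0.6384, -0.189 ,  0.0219]), [0.0069, 0.0069])
brEndL (array([ 0.556 , -0.0096,  0.0529]), [0.0016, 0.0016])
brEndR (array([ 0.5558, -0.0389,  0.0491]), [0.0014, 0.0014])
handleBot/top (array([ 0.6671, -0.0344,  0.2002]), [0.0083, 0.0083])
sillL [0.66074583 0.11992109 0.04      ]
sillR [ 0.64139593 -0.18433651  0.04      ]
L [ 0.55650461 -0.00901487  0.06      ]
R [ 0.55564739 -0.03813693  0.06      ]
tray rim [array([0.5927, 0.4149, 0.03  ]), array([0.6044, 0.2675, 0.03  ]), array([0.3396, 0.2433, 0.03  ]), array([0.3288, 0.3928, 0.03  ])]
tray side [array([0.5935, 0.2792, 0.03  ]), array([0.3319, 0.262 , 0.03  ]), array([0.3316, 0.3952, 0.03  ]), array([0.5878, 0.4072, 0.03  ])]
```

```bash
python3 - <<'E'
from h import *
W=eyes.grab_frame("wrist");s=monitor.sense()
Rt=R.from_quat(s["ee_rot"]).as_matrix();V=W["view"]
c=-V[:3,:3].T@V[:3,3]
print("cam in tool",(Rt.T@(c-s["position"])).round(3),"fwd",(Rt.T@V[2,:3]).round(3),"right",(Rt.T@V[0,:3]).round(3))
yaw=-.075
ux=np.array([np.cos(yaw),np.sin(yaw),0]);uy=np.array([-ux[1],ux[0],0])
for sg in (1,-1):
  for pitch in (0,.2,.5,1.05):
    q=quat(ux*np.cos(pitch)-np.array([0,0,np.sin(pitch)]),sg*uy)
    for d in (-.12,-.10,0.0):
      for z in (.15,.29):
        p=np.array([.63,-.031,z])+ux*d
        j=kinematics.ik(p,q); print(sg,pitch,d,z,None if j is None else np.round(j,2))
E
```

```text
cam in tool [-0.174  0.08   0.001] fwd [ 0.95  -0.313  0.   ] right [-0.     0.001  1.   ]
1 0 -0.12 0.15 None
1 0 -0.12 0.29 [-0.55 -0.    2.54  2.59  1.04  1.87]
1 0 -0.1 0.15 [-0.51  0.67  2.52  2.71  1.62  1.55]
1 0 -0.1 0.29 [-0.51  0.05  2.49  2.63  1.03  1.85]
1 0 0.0 0.15 [-0.37  0.67  2.25  2.84  1.35  1.64]
1 0 0.0 0.29 [-0.37  0.25  2.23  2.77  0.94  1.8 ]
1 0.2 -0.12 0.15 None
1 0.2 -0.12 0.29 [-0.54 -0.19  2.46  2.33  0.64  2.17]
1 0.2 -0.1 0.15 [-0.49  0.41  2.52  2.69  1.18  1.66]
1 0.2 -0.1 0.29 [-0.49 -0.12  2.41  2.4   0.63  2.12]
1 0.2 0.0 0.15 [-0.37  0.49  2.24  2.8   0.98  1.71]
1 0.2 0.0 0.29 [-0.37  0.12  2.16  2.59  0.57  1.98]
1 0.5 -0.12 0.15 [-0.48  0.09  2.45  2.43  0.55  2.  ]
1 0.5 -0.12 0.29 None
1 0.5 -0.1 0.15 [-0.45  0.13  2.4   2.46  0.53  1.99]
1 0.5 -0.1 0.29 None
1 0.5 0.0 0.15 [-0.34  0.32  2.13  2.55  0.43  1.99]
1 0.5 0.0 0.29 None
1 1.05 -0.12 0.15 [-0.35  0.07  2.05  0.27  0.54 -2.05]
1 1.05 -0.12 0.29 [-0.35 -0.09  1.81  0.17  0.92 -1.92]
1 1.05 -0.1 0.15 [-0.34  0.11  2.    0.25  0.54 -2.02]
1 1.05 -0.1 0.29 [-0.34 -0.04  1.77  0.16  0.91
[... 663 characters left out ...]
.37  0.12  2.16  2.59  0.57 -1.16]
-1 0.5 -0.12 0.15 [-0.48  0.09  2.45  2.43  0.55 -1.14]
-1 0.5 -0.12 0.29 [-0.48 -0.27  2.26  1.26  0.37  0.13]
-1 0.5 -0.1 0.15 [-0.45  0.13  2.4   2.46  0.53 -1.15]
-1 0.5 -0.1 0.29 [-0.45 -0.21  2.21  1.3   0.34  0.11]
-1 0.5 0.0 0.15 [-0.34  0.32  2.13  2.55  0.43 -1.15]
-1 0.5 0.0 0.29 [-0.34  0.05  1.98  1.35  0.24  0.1 ]
-1 1.05 -0.12 0.15 [-0.35  0.07  2.05  0.27  0.54  1.1 ]
-1 1.05 -0.12 0.29 [-0.35 -0.09  1.81  0.17  0.92  1.22]
-1 1.05 -0.1 0.15 [-0.34  0.11  2.    0.25  0.54  1.12]
-1 1.05 -0.1 0.29 [-0.34 -0.04  1.77  0.16  0.91  1.24]
-1 1.05 0.0 0.15 [-0.28  0.32  1.73  0.19  0.59  1.23]
-1 1.05 0.0 0.29 [-0.28  0.2   1.51  0.13  0.93  1.31]
```

```bash
cat >> h.py <<'E'
def tq(yaw,pitch,sg=-1):
    ux=np.array([np.cos(yaw),np.sin(yaw),0]);uy=np.array([-ux[1],ux[0],0])
    return quat(ux*np.cos(pitch)-np.array([0,0,np.sin(pitch)]),sg*uy)
E
python3 - <<'E'
from h import *
env.reach([.40,-.1,.36],tq(-.075,1.05)); print(monitor.sense()["joints"].round(2))
A=snap("wrist","w1")
env.reach([.50,-.02,.30],tq(-.075,.5)); print(monitor.sense()["joints"].round(2))
A=snap("wrist","w2"); T=snap("top","t2",(180,80,400,245),3.6)
print(monitor.sense()["clock"],monitor.sense()["position"])
E
```

```text
[-0.78 -0.36  1.84  0.34  1.26  0.83]
[-0.49 -0.32  2.26  1.16  0.4   0.24]
2.9417 [ 0.50056891 -0.02074956  0.30121999]
```

View pics/w1.png

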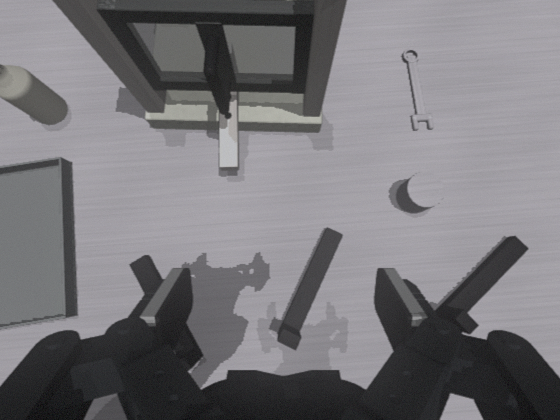

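View pics/w2.png

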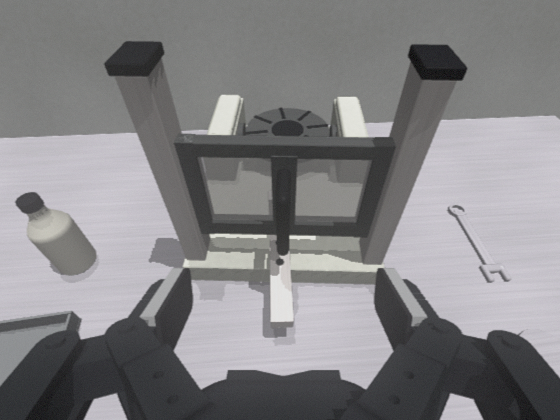

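```bash
python3 - <<'E'
import cv2
a=cv2.imread("pics/w1_raw.png")[0:190,100:350]; cv2.imwrite("pics/cw1.png",cv2.resize(a,None,fx=3.1,fy=3.1,interpolation=cv2.INTER_CUBIC))
a=cv2.imread("pics/w2_raw.png")[130:335,170:400]; cv2.imwrite("pics/cw2.png",cv2.resize(a,None,fx=2.9,fy=2.9,interpolation=cv2.INTER_CUBIC))
E
```

```text
(no output)
```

View pics/cw1.png

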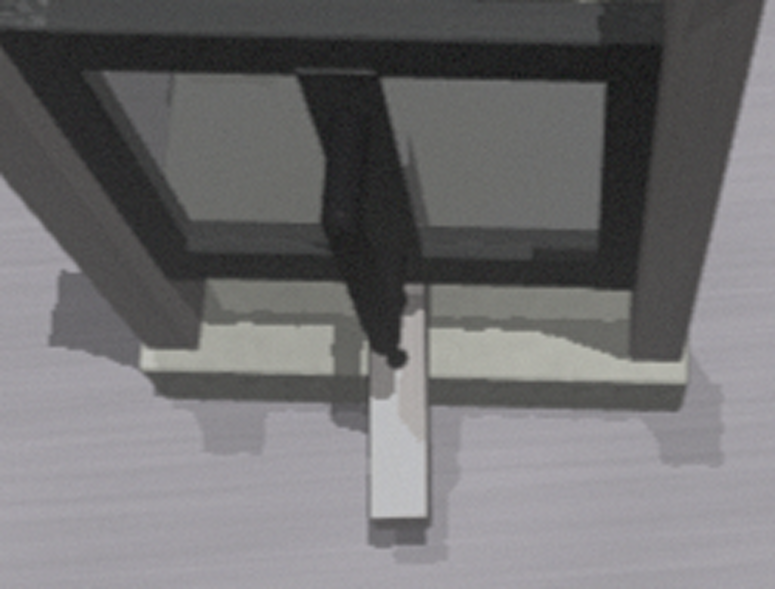

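View pics/cw2.png

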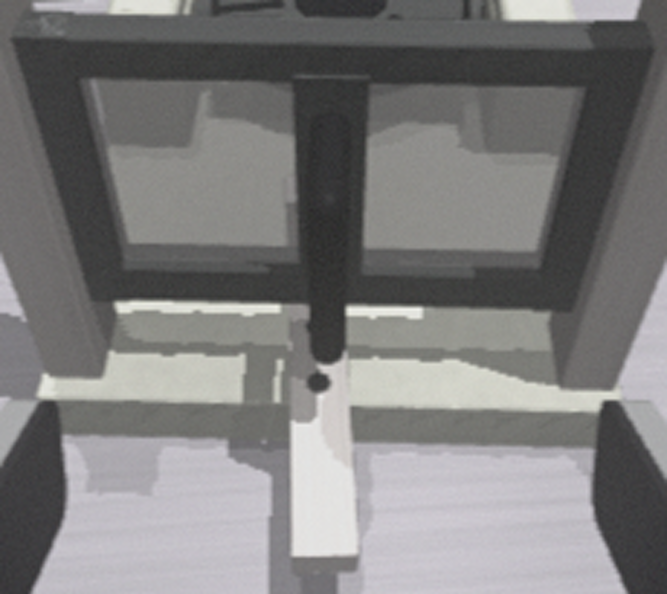

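View pics/t2.png

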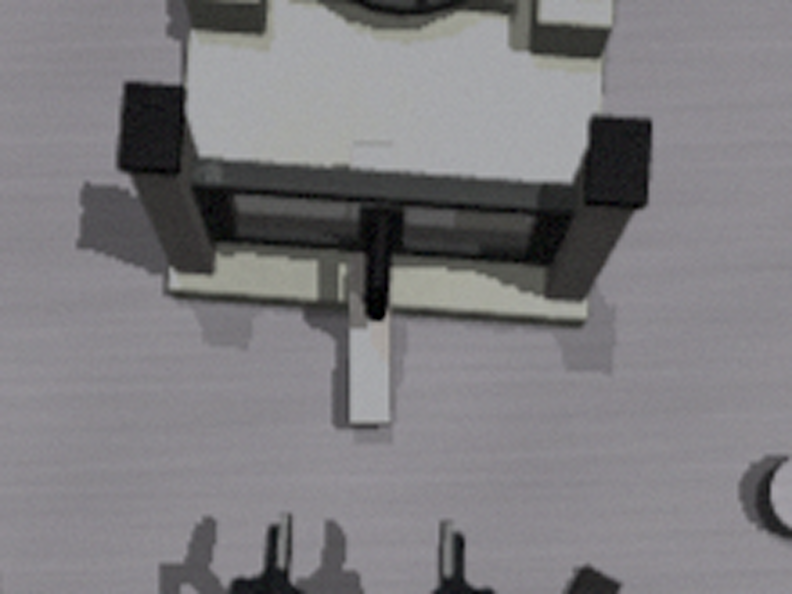

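```bash
python3 - <<'E'
from h import *
W2=eyes.grab_frame("wrist"); s=monitor.sense()
def T4(p,q): M=np.eye(4);M[:3,:3]=R.from_quat(q).as_matrix();M[:3,3]=p;return M
X=W2["view"]@T4(s["position"],s["ee_rot"])
W1=dict(mtx=W2["mtx"],view=X@np.linalg.inv(T4([.40,-.1,.36],tq(-.075,1.05))))
a=lambda x,y:(100+x/3.1,y/3.1); b=lambda x,y:(170+x/2.9,130+y/2.9)
T=eyes.grab_frame("top"); t=lambda x,y:(180+x/3.6,80+y/3.6)
for n,p,q in [("sillL",(140,370),(37,400)),("sillR",(687,382),(620,408)),("brL",(371,517),(291,555)),("brR",(428,516),(357,556)),("sashBL",(165,277),(92,298)),("sashBR",(633,289),(573,309)),("hole",(397,357),(318,382)),("paneTL",(85,70),(80,79)),("paneTR",(606,82),(585,88))]:
    print(n,tri((W1,a(*p)),(W2,b(*q))))
# bar in W2/top: bottom end
print("bar low end", tri((T,t(376,312)),(W2,b(328,352))))
for z in (.1,.11,.12,.15): print(plane(W2,b(328,352),z).round(3))
print("caps W2/T",tri((T,t(151,128)),(W2,(136,59))),tri((T,t(618,162)),(W2,(437,63))))
E
```

```text
sillL (array([0.6594, 0.1187, 0.0418]), [0.0007, 0.0007])
sillR (array([ 0.633 , -0.1853,  0.0376]), [0.0009, 0.0009])
brL (array([ 0.5574, -0.01  ,  0.0615]), [0.0001, 0.0001])
brR (array([ 0.5574, -0.039 ,  0.0559]), [0.0002, 0.0002])
sashBL (array([0.677 , 0.0812, 0.1013]), [0.0008, 0.0008])
sashBR (array([ 0.6549, -0.1533,  0.0981]), [0.0004, 0.0004])
hole (array([ 0.6456, -0.0275,  0.0626]), [0.0004, 0.0004])
paneTL (array([0.6862, 0.063 , 0.2262]), [0.0004, 0.0004])
paneTR (array([ 0.6645, -0.1353,  0.2275]), [0.0, 0.0])
bar low end (array([ 0.6253, -0.0304,  0.1161]), [0.0009, 0.0009])
[ 0.637 -0.032  0.1  ]
[ 0.63  -0.032  0.11 ]
[ 0.622 -0.031  0.12 ]
[ 0.601 -0.029  0.15 ]
caps W2/T (array([0.6956, 0.1002, 0.3346]), [0.0006, 0.0006]) (array([ 0.6663, -0.1717,  0.3352]), [0.0016, 0.0016])
```

```bash
python3 - <<'E'
from h import *
yaw=-.095;p=.2;q=tq(yaw,p);ax=R.from_quat(q).as_matrix()[:,0]
H=np.array([.6245,-.031,.162]);tcp=H+ax*.019
env.reach(tcp-ax*.10+[0,0,.08],tq(yaw,.2)); env.movel(tcp-ax*.09)
f=snap("wrist","w3"); print(monitor.sense()["clock"],monitor.sense()["joints"].round(2)); print("bar exp",[proj(f,H+[0,0,z]) for z in (-.045,0,.045)])
snap("side","s3",(130,60,330,260),3)
E
```

```text
5.1 [-0.43  0.32  2.44  2.75  1.02 -1.43]
bar exp [array([282.1, 251.4]), array([282. , 207.1]), array([281.9, 154.4])]
```

View pics/w3.png

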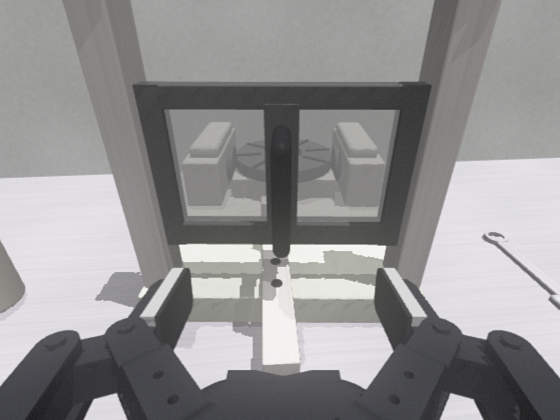

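View pics/s3.png

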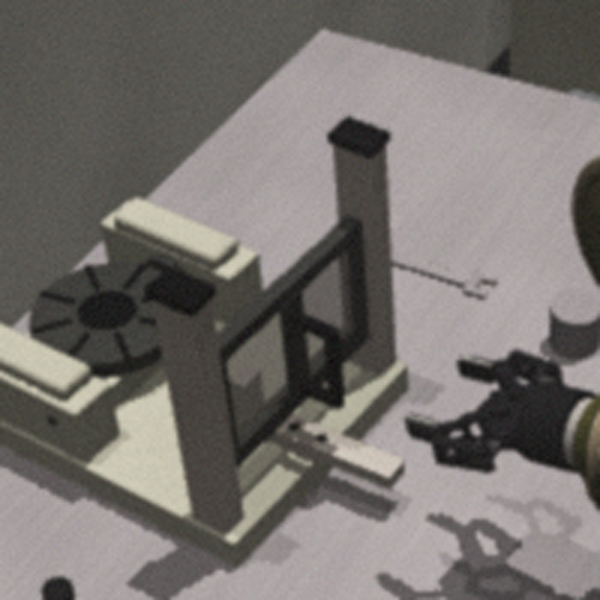

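```bash
python3 - <<'E'
from h import *
yaw=-.095;p=.2;q=tq(yaw,p);ax=R.from_quat(q).as_matrix()[:,0]
H=np.array([.6245,-.031,.162]);tcp=H+ax*.019
print(env.movel(tcp,velocity=.1,guard=15))
env.close_gripper(50); s=monitor.sense(); print(s["finger_gap"],s["contact_force"],s["clock"],s["position"])
f=snap("wrist","w4"); snap("side","s4",(130,60,330,260),3)
E
```

```text
False
-0.000442484576277564 [ 0.34818975 -0.28920747 -0.94685816] 6.9667 [ 0.64304412 -0.03276006  0.15823264]
```

View pics/w4.png

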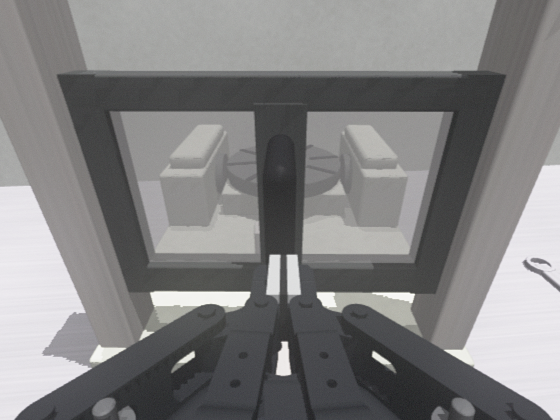

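View pics/s4.png

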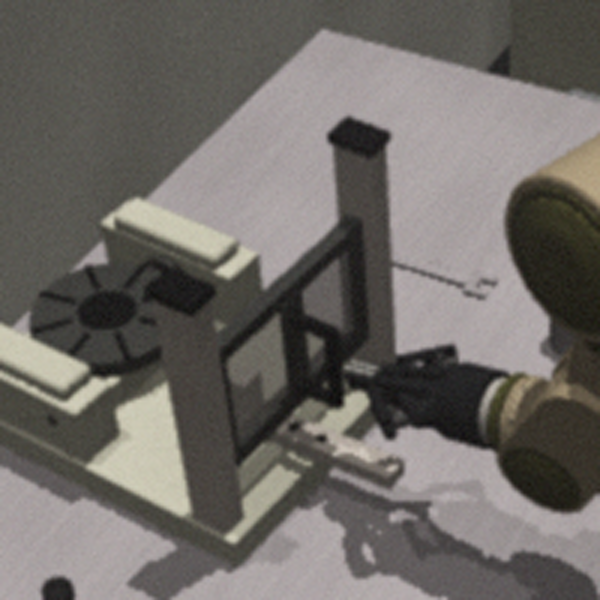

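```bash
python3 - <<'E'
from h import *
W=eyes.grab_frame("wrist"); s=monitor.sense(); S=eyes.grab_frame("side");T=eyes.grab_frame("top")
def T4(p,q): M=np.eye(4);M[:3,:3]=R.from_quat(q).as_matrix();M[:3,3]=p;return M
X=W["view"]@T4(s["position"],s["ee_rot"])
mk=lambda p,q:dict(mtx=W["mtx"],view=X@np.linalg.inv(T4(p,q)))
ax=R.from_quat(tq(-.095,.2)).as_matrix()[:,0]
W3=mk(np.array([.6245,-.031,.162])+ax*(.019-.09),tq(-.095,.2)); W2=mk([.5006,-.0207,.3012],tq(-.075,.5))
print("tcp px",proj(W,s["position"]),proj(S,s["position"]),"grasp pt",proj(W,s["position"]-ax*.019))
b=lambda x,y:(170+x/2.9,130+y/2.9);t=lambda x,y:(180+x/3.6,80+y/3.6)
print(tri((W3,(281,258)),(W2,b(328,360))),tri((W3,(281,258)),(S,(242.3,195))),tri((S,(242.3,195)),(T,t(376,318))))
a=cv2.imread("pics/s4_raw.png")[150:215,220:290]; cv2.imwrite("pics/cs4.png",cv2.resize(a,None,fx=9,fy=9,interpolation=cv2.INTER_CUBIC))
a=cv2.imread("pics/w4_raw.png")[120:320,200:380]; cv2.imwrite("pics/cw4.png",np.clip(cv2.resize(a,None,fx=3,fy=3,interpolation=cv2.INTER_CUBIC)*2.2,0,255))
E
```

```text
tcp px [281.5 242.9] [236.1 181.1] grasp pt [281.3 257.6]
(array([ 0.6268, -0.0307,  0.107 ]), [0.0004, 0.0004]) (array([ 0.6235, -0.0302,  0.1104]), [0.0006, 0.0006]) (array([ 0.6224, -0.0292,  0.1125]), [0.0005, 0.0005])[ WARN:0@3.453] global loadsave.cpp:1063 imwrite_ Unsupported depth image for selected encoder is fallbacked to CV_8U.
```

View pics/cs4.png

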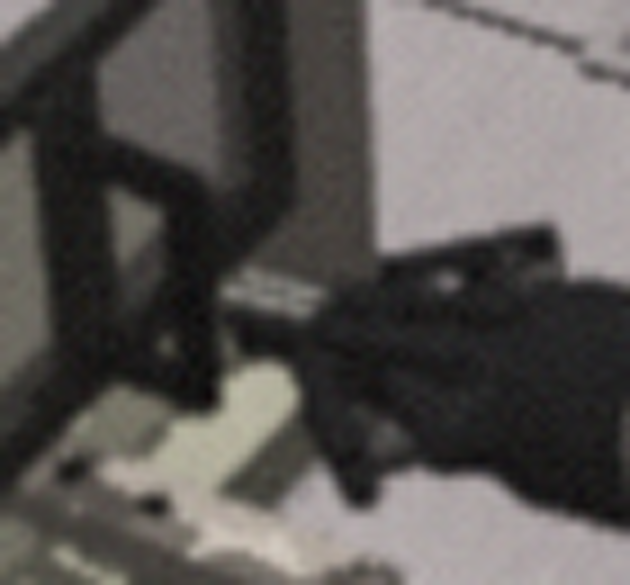

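View pics/cw4.png

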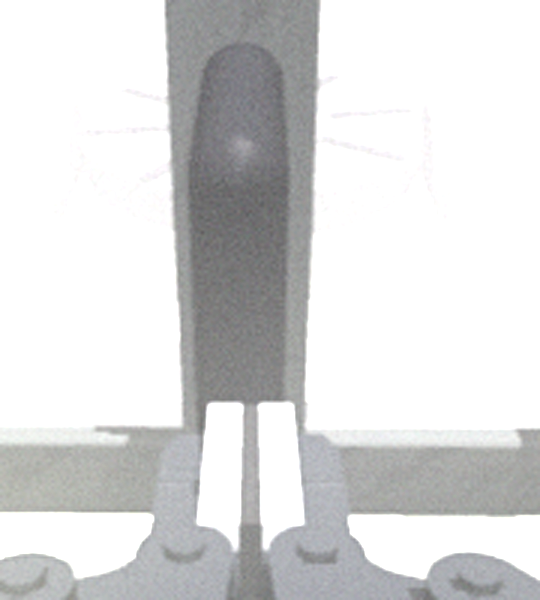

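```bash
python3 - <<'E'
from h import *
s=monitor.sense(); print(s["finger_gap"],s["contact_force"],s["ft_torque"],s["clock"],s["position"],s["joints"])
f=snap("wrist","w5"); S=snap("side","s5",(220,150,290,215),9);print(R.from_quat(s["ee_rot"]).as_matrix().round(3))
for d in(0,.01,.019,.03): print(proj(S,s["position"]-d*R.from_quat(s["ee_rot"]).as_matrix()[:,0]))
E
cmp pics/w4_raw.png pics/w5_raw.png
```

```text
0.00022506153118231635 [-0.94841313  0.49099435  0.70705042] [0.0422876  0.45799504 0.07159721] 7.2167 [ 0.64302915 -0.03274784  0.15821335] [-0.34314818  0.48422913  2.20383279  2.83744217  0.93370396 -1.43649693]
[[ 0.976  0.198 -0.095]
 [-0.093 -0.019 -0.995]
 [-0.199  0.98  -0.   ]]
[236.1 181.1]
[238.7 181.8]
[241.1 182.4]
[244.1 183.2]
pics/w4_raw.png pics/w5_raw.png differ: byte 46, line 3
```

View pics/s5.png

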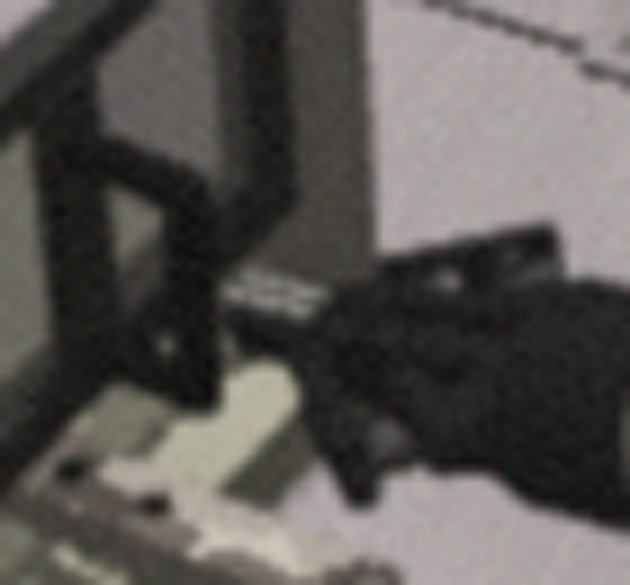

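View pics/w5.png

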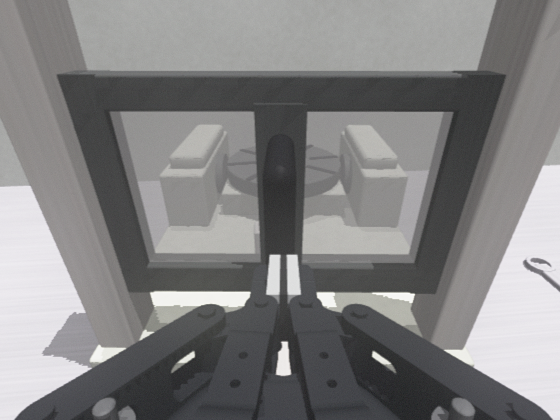

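```bash
python3 - <<'E'
from h import *
s=monitor.sense();A=R.from_quat(s["ee_rot"]).as_matrix();ax=A[:,0]
env.movel(s["position"]-ax*.06,velocity=.1)
s=monitor.sense();p=s["position"];print(s["clock"],s["finger_gap"],p)
f=snap("wrist","w6",(200,200,370,320),4.5);S=snap("side","s6",(220,150,290,215),9);T=snap("top","t6",(230,120,340,240),5)
for F in(f,S,T):print([proj(F,p-d*ax).tolist() for d in(0,.01,.02,.03)])
E
```

```text
8.0667 0.00019451538198171254 [ 0.58492097 -0.02737238  0.17035474]
[[281.5, 243.0], [281.4, 250.3], [281.3, 258.5], [281.2, 267.6]]
[[252.1, 185.2], [254.9, 185.9], [257.7, 186.6], [260.5, 187.3]]
[[284.2, 179.0], [283.9, 183.0], [283.7, 186.9], [283.4, 190.9]]
```

View pics/w6.png

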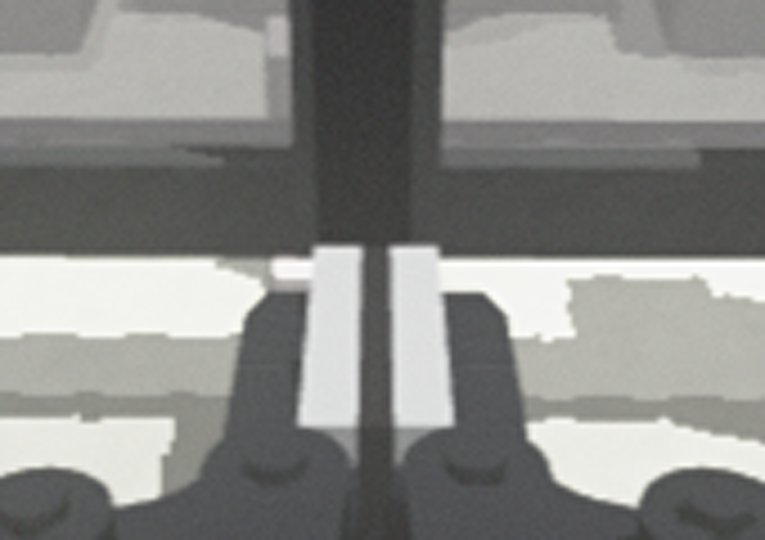

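View pics/s6.png

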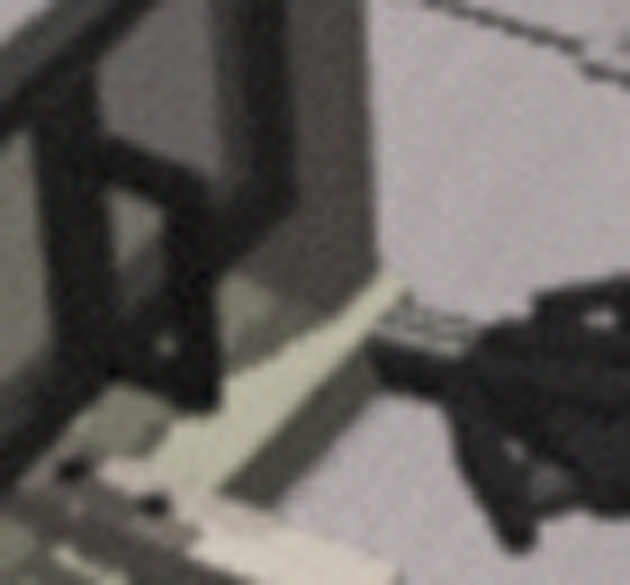

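View pics/t6.png

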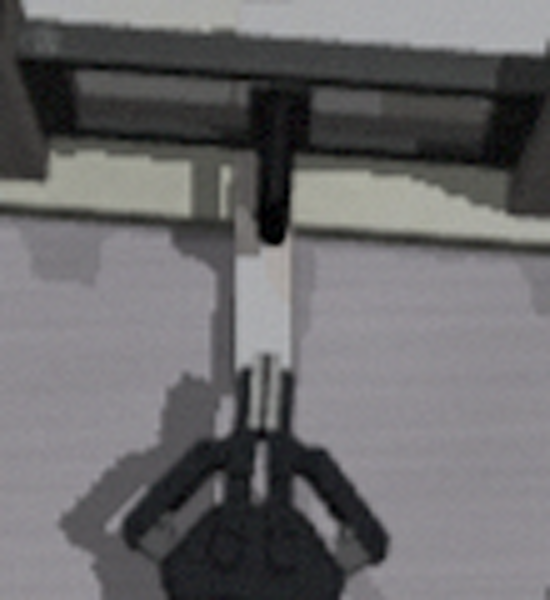

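The shut fingertips sit about 30 mm short of the reported TCP. The top, side and wrist views all agree on this, so I'll use grasp point = TCP − 48 mm along the tool axis.

```bash
python3 - <<'E'
from h import *
yaw=-.095;p=.2;q=tq(yaw,p);ax=R.from_quat(q).as_matrix()[:,0]
H=np.array([.6245,-.031,.162]);tcp=H+ax*.047
env.release()
print(env.movel(tcp,velocity=.1,guard=15))
env.close_gripper(50); s=monitor.sense(); print(s["finger_gap"],s["contact_force"],s["clock"],s["position"])
f=snap("wrist","w7"); snap("side","s7",(220,150,290,215),9)
E
```

```text
False
0.16566133705242125 [-1.64288086 10.23108043  1.83718638] 10.675 [ 0.67022018 -0.03335131  0.15272881]
```

View pics/w7.png

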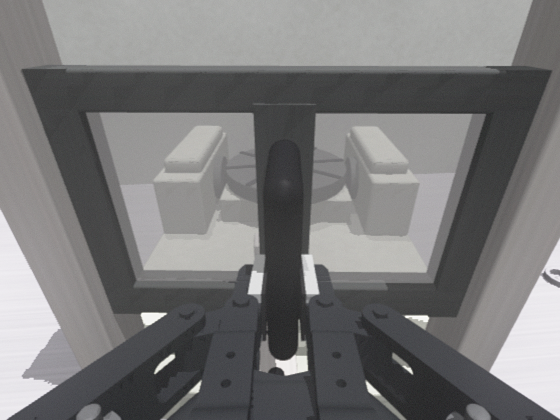

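View pics/s7.png

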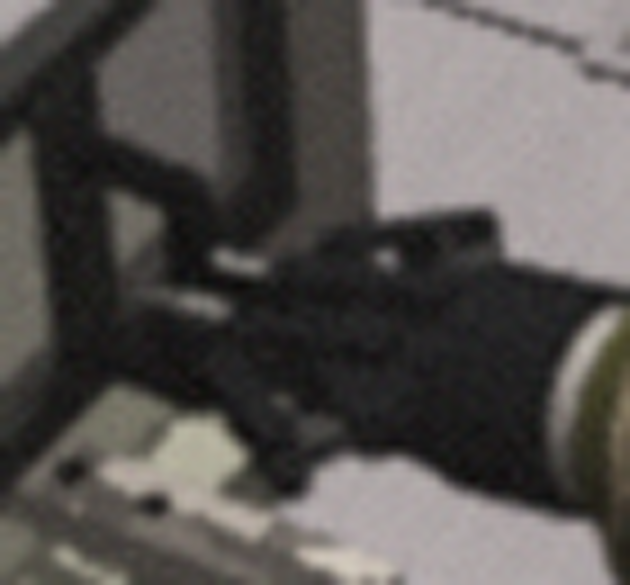

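The bar is between the pads (wrist view, bar at (284,250); gap 0.166, about 14 mm). Now I'll raise the sash.

```bash
python3 - <<'E'
from h import *
s=monitor.sense();p=s["position"]
g=env.movel(p+[0,0,.115],velocity=.07,guard=28)
s=monitor.sense(); print(g,s["position"]-p,s["contact_force"],s["finger_gap"],s["clock"],s["position"])
env.hold(.3)
snap("side","s8",(130,60,330,260),3);snap("wrist","w8")
E
```

```text
True [-5.30913547e-04  5.31748773e-05  8.12419859e-02] [-1.48582183 -0.42776547  1.19243374] 0.16271357406679088 11.9 [ 0.66968129 -0.0332957   0.23393671]
```

View pics/s8.png

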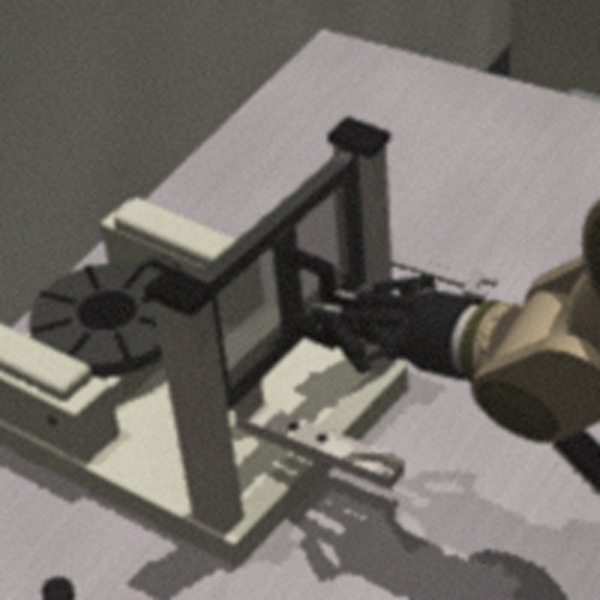

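View pics/w8.png

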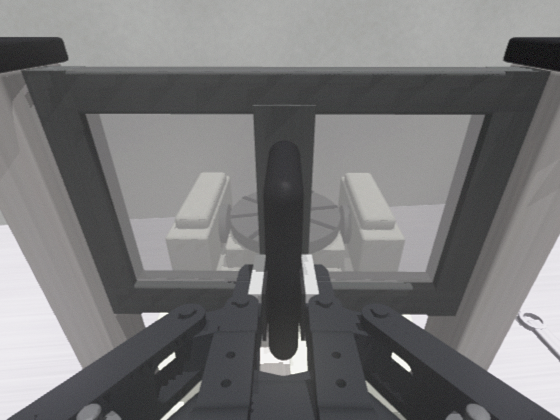

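```bash
python3 - <<'E'
from h import *
S=eyes.grab_frame("side")
for px in [(209.3,213.3),(206.7,193.3)]:
    print([(z,proj(S,[.677,.081,z])) for z in (.08,.09,.1,.16,.17,.18)],px)
s=monitor.sense();p=s["position"]
g=env.movel(p+[0,0,.01],velocity=.03,guard=40)
s=monitor.sense(); print(g,s["position"]-p,s["contact_force"],s["finger_gap"],s["clock"])
E
```

```text
[(0.08, array([208.8, 220.5])), (0.09, array([208.4, 218.2])), (0.1, array([208.1, 215.9])), (0.16, array([205.8, 201.4])), (0.17, array([205.5, 198.9])), (0.18, array([205.1, 196.4]))] (209.3, 213.3)
[(0.08, array([208.8, 220.5])), (0.09, array([208.4, 218.2])), (0.1, array([208.1, 215.9])), (0.16, array([205.8, 201.4])), (0.17, array([205.5, 198.9])), (0.18, array([205.1, 196.4]))] (206.7, 193.3)
True [-1.58021090e-04 -7.82343732e-07  3.12920475e-04] [ 7.95902978  0.19923956 -2.97270361] 0.1657956807176568 12.6
```

```bash
python3 - <<'E'
from h import *
env.release()
s=monitor.sense();ax=R.from_quat(s["ee_rot"]).as_matrix()[:,0]
env.movel(s["position"]-ax*.09,velocity=.15)
env.movel(s["position"]-ax*.14+[0,0,.08],velocity=.2)
print(monitor.sense()["joints"].round(2),monitor.sense()["position"],monitor.sense()["clock"])
ux=np.array([np.cos(-.06),np.sin(-.06),0])
for nm,G,yaw in [("gr",[.60,-.027,.063],-.04),("pre",[.56,-.025,.13],-.04),("out",[.40,-.02,.11],-.04),("tray",[.41,.325,.028],.087),("trayup",[.41,.325,.15],.087),("view",[.47,-.02,.30],-.04)]:
  for sg in(1,-1):
   for p in(.9,1.05,1.2):
    q=tq(yaw,p,sg);a=R.from_quat(q).as_matrix()[:,0]
    j=kinematics.ik(np.array(G)+.049*a,q);print(nm,sg,p,None if j is None else np.round(j,2))
E
```

```text
[-0.45 -0.24  2.31  2.19  0.43 -0.75] [ 0.53324948 -0.0203702   0.34352031] 14.8083
gr 1 0.9 None
gr 1 1.05 [-0.29  0.52  1.85  0.44  0.29 -2.22]
gr 1 1.2 [-0.27  0.55  1.75  0.18  0.5  -1.95]
gr -1 0.9 [-0.31  0.52  1.94  1.4   0.17 -0.04]
gr -1 1.05 [-0.29  0.52  1.85  0.44  0.29  0.93]
gr -1 1.2 [-0.27  0.55  1.75  0.18  0.5   1.2 ]
pre 1 0.9 [-0.33  0.31  2.02  0.85  0.24 -2.64]
pre 1 1.05 [-0.31  0.33  1.92  0.34  0.41 -2.13]
pre 1 1.2 [-0.29  0.36  1.82  0.16  0.61 -1.94]
pre -1 0.9 [-0.33  0.31  2.02  0.85  0.24  0.5 ]
pre -1 1.05 [-0.31  0.33  1.92  0.34  0.41  1.02]
pre -1 1.2 [-0.29  0.36  1.82  0.16  0.61  1.2 ]
out 1 0.9 [-0.53  0.04  2.46  1.49  0.3   2.83]
out 1 1.05 [-0.48  0.05  2.37  0.72  0.33 -2.65]
out 1 1.2 [-0.43  0.08  2.27  0.31  0.47 -2.22]
out -1 0.9 [-0.53  0.04  2.46  1.49  0.3  -0.31]
out -1 1.05 [-0.48  0.05  2.37  0.72  0.33  0.49]
out -1 1.2 [-0.43  0.08  2.27  0.31  0.47  0.92]
tray 1 0.9 None
tray 1 1.05 [ 0.55  0.52  2.01 -1.03  0.26 -0.15]
tray 1 1.2 [ 0.52  0.52  1.94 -0.42  0.38 -0.77]
tray -1 0.9 None
tray -1 1.05 None
tray -1 1.2 [ 0.52  0.52  1.94 -0.42  0.38  2.37]
trayup 1 0.9 [ 0.58  0.26  2.02 -0.89  0.39 -0.32]
trayup 1 1.05 [ 0.55  0.27  1.94 -0.47  0.51 -0.74]
trayup 1 1.2 [ 0.52  0.29  1.86 -0.25  0.67 -0.97]
trayup -1 0.9 [ 0.58  0.26  2.02 -0.89  0.39  2.82]
trayup -1 1.05 [ 0.55  0.27  1.94 -0.47  0.51  2.4 ]
trayup -1 1.2 [ 0.52  0.29  1.86 -0.25  0.67  2.17]
view 1 0.9 [-0.41 -0.16  2.01  0.37  0.69 -2.16]
view 1 1.05 [-0.38 -0.1   1.91  0.22  0.85 -2.02]
view 1 1.2 [-0.35 -0.04  1.81  0.13  1.02 -1.93]
view -1 0.9 [-0.41 -0.16  2.01  0.37  0.69  0.99]
view -1 1.05 [-0.38 -0.1   1.91  0.22  0.85  1.12]
view -1 1.2 [-0.35 -0.04  1.81  0.13  1.02  1.21]
```

```bash
cat >> h.py <<'E'
OFF=.049
def tcpG(G,q): return np.array(G)+OFF*R.from_quat(q).as_matrix()[:,0]
E
python3 - <<'E'
from h import *
import pickle
q=tq(-.04,1.2,1)
env.reach(tcpG([.46,-.02,.30],q),q); f1=snap("wrist","w9")
env.reach(tcpG([.53,-.025,.18],q),q); f2=snap("wrist","w10")
pickle.dump((f1,f2),open("f.pkl","wb"));print(monitor.sense()["joints"].round(2),monitor.sense()["clock"])
E
```

```text
[-0.31  0.23  1.85  0.15  0.71 -1.94] 17.3083
```

View pics/w9.png

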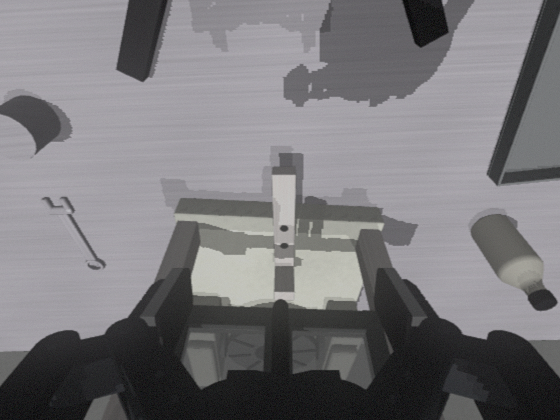

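View pics/w10.png

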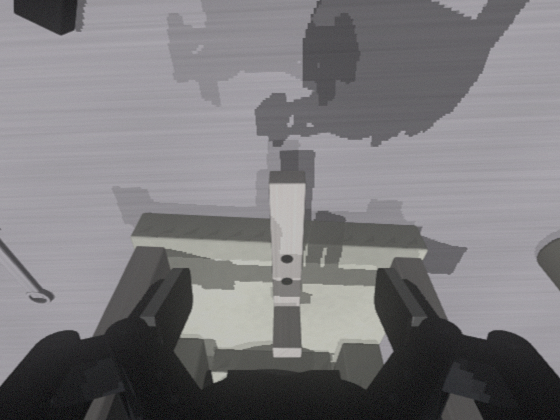

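```bash
python3 - <<'E'
from h import *
import pickle
f1,f2=pickle.load(open("f.pkl","rb"))
print("endmid",tri((f1,(284,175)),(f2,(287.5,182.5))))
print("hole1",tri((f1,(284,228)),(f2,(287,258))),"hole2",tri((f1,(284,245)),(f2,(287,281))))
for f,im in((f1,"w9"),(f2,"w10")):
    g=cv2.cvtColor(cv2.imread(f"pics/{im}_raw.png"),cv2.COLOR_BGR2GRAY)
    for r in (190,200,210,230,240):
        row=cv2.GaussianBlur(g,(3,3),0)[r].astype(int); d=np.diff(row)
        l=250+np.argmax(d[250:285]);rr=285+np.argmin(d[285:325]);print(im,r,l,rr,row[262:312:6].tolist(),plane(f,((l+rr)/2+.5,r),.06).round(4))
E
```

```text
endmid (array([ 0.5864, -0.024 ,  0.017 ]), [0.0001, 0.0001])
hole1 (array([ 0.6511, -0.0267,  0.0557]), [0.0001, 0.0001]) hole2 (array([ 0.6778, -0.0277,  0.0635]), [0.0, 0.0])
w9 190 272 295 [148, 145, 191, 191, 191, 190, 109, 162, 161] [ 0.5806 -0.024   0.06  ]
w9 200 272 294 [139, 144, 170, 192, 190, 192, 92, 121, 92] [ 0.5968 -0.0253  0.06  ]
w9 210 272 294 [98, 97, 166, 182, 191, 191, 92, 91, 91] [ 0.6139 -0.0259  0.06  ]
w9 230 284 310 [173, 172, 168, 138, 99, 166, 114, 103, 143] [ 0.6517 -0.0075  0.06  ]
w9 240 273 293 [128, 127, 150, 168, 168, 163, 123, 124, 123] [ 0.6709 -0.0281  0.06  ]
w10 190 269 304 [143, 138, 187, 186, 188, 187, 186, 169, 107] [ 0.5635 -0.0241  0.06  ]
w10 200 269 303 [140, 143, 187, 188, 187, 187, 187, 145, 109] [ 0.5738 -0.0248  0.06  ]
w10 210 270 303 [140, 140, 186, 188, 188, 187, 188, 135, 99] [ 0.5847 -0.0247  0.06  ]
w10 230 270 302 [95, 96, 165, 170, 188, 187, 188, 103, 92] [ 0.6083 -0.0259  0.06  ]
w10 240 271 302 [101, 97, 166, 178, 187, 188, 188, 92, 90] [ 0.6212 -0.0259  0.06  ]
```

```bash
python3 - <<'E'
from h import *
q=tq(-.03,1.2,1);ax=R.from_quat(q).as_matrix()[:,0]
t=tcpG([.598,-.0255,.063],q)
env.reach(t-.09*ax,q); print(env.movel(t,velocity=.1,guard=12))
env.close_gripper(100); s=monitor.sense(); print(s["finger_gap"],s["contact_force"],s["clock"],s["position"]-t)
snap("wrist","w11");snap("side","s11",(180,140,290,240),7)
E
```

```text
False
0.32011061178566946 [-3.53584216  0.13250174  5.46270441] 19.2333 [-2.26365554e-06  6.28406090e-05  3.87675336e-04]
```

View pics/w11.png

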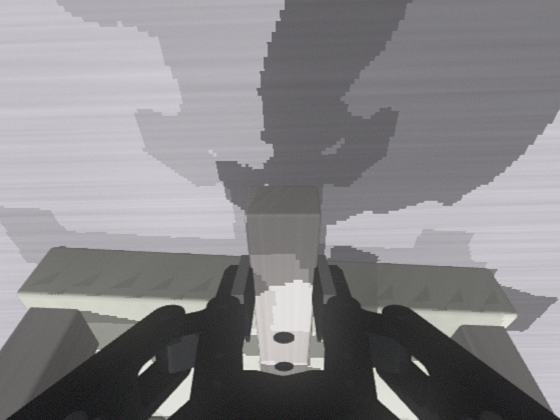

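View pics/s11.png

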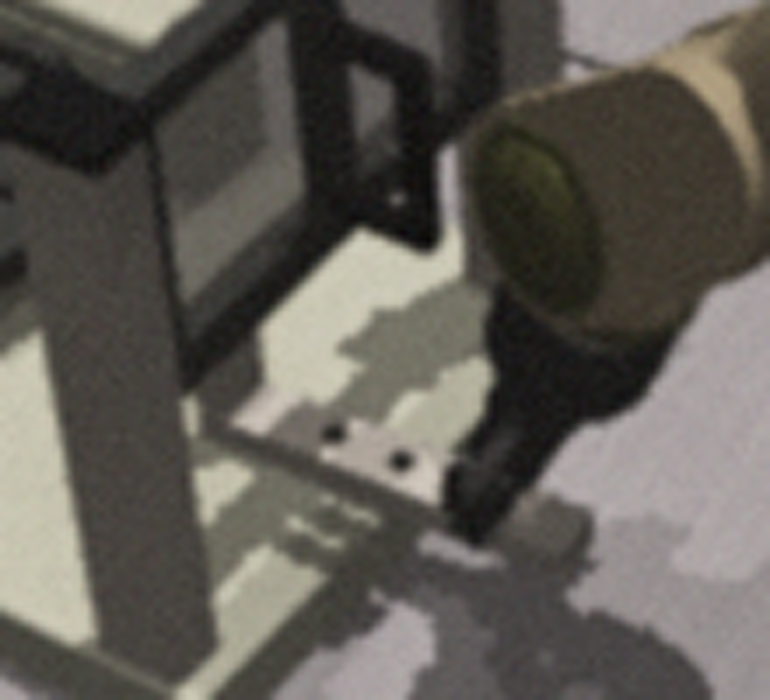

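```bash
python3 - <<'E'
from h import *
S=eyes.grab_frame("side")
for y in(-.01,-.002,.005):
  o,d=ray(S,(247.1,217.9)); print(y,(o+d*(y-o[1])/d[1]).round(3))
s=monitor.sense();p=s["position"]
env.movel(p+[0,0,.015],velocity=.05); s=monitor.sense();print(s["contact_force"],s["ft_torque"],s["finger_gap"])
snap("side","s12",(180,140,290,240),7);snap("wrist","w12")
E
```

```text
-0.01 [ 0.6   -0.01   0.041]
-0.002 [ 0.595 -0.002  0.051]
0.005 [0.59  0.005 0.06 ]
[-0.47644956 -0.55722625 -4.79693617] [ 0.01657323  0.72602209 -0.00289843] 0.32149864180211424
```

View pics/s12.png

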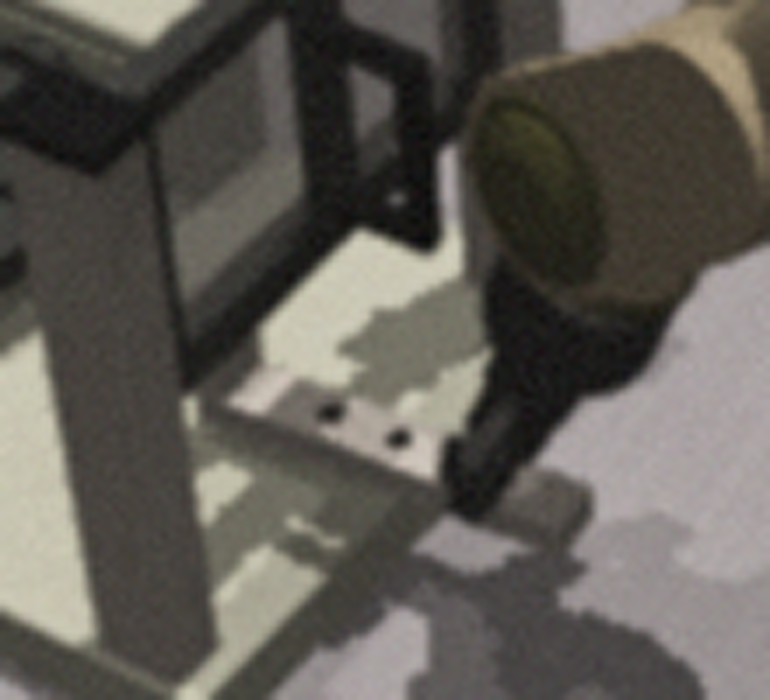

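View pics/w12.png

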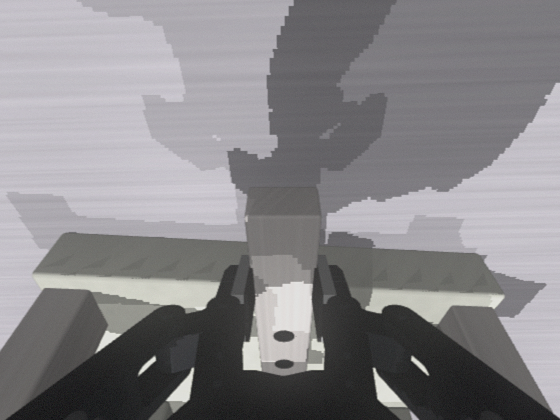

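```bash
python3 - <<'E'
from h import *
T=eyes.grab_frame("top"); print("oiler cap",plane(T,(145,133),.15).round(3),plane(T,(155,145),0.05).round(3))
s=monitor.sense();p=s["position"]
env.movel(p+[-.195,.012,0],velocity=.12)
s=monitor.sense();env.movel(s["position"]+[0.0,0,.11],velocity=.15)
s=monitor.sense();print(s["finger_gap"],s["ft_torque"],s["contact_force"])
q=tq(.087,1.2,1)
print(kinematics.ik(tcpG([.412,.327,.19],q),q).round(2),s["joints"].round(2))
env.reach(tcpG([.412,.327,.19],q),q)
s=monitor.sense();print(s["clock"],s["finger_gap"],s["joints"].round(2))
import pickle
F=[snap("top","t13",(90,160,260,310),4.6),snap("side","s13",(130,200,330,400),3),snap("wrist","w13")];pickle.dump(F,open("f13.pkl","wb"))
E
```

```text
oiler cap [0.712 0.308 0.15 ] [0.706 0.307 0.05 ]
0.3235617994900213 [-0.01513381  0.73757862 -0.03035622] [ 0.38975263 -0.66343681 -4.4832079 ]
[ 0.52  0.24  1.8  -0.22  0.77 -1.01] [-0.41 -0.07  2.16  0.2   0.72 -2.08]
23.9417 0.31939416427501904 [ 0.52  0.24  1.8  -0.22  0.77 -1.01]
```

View pics/t13.png

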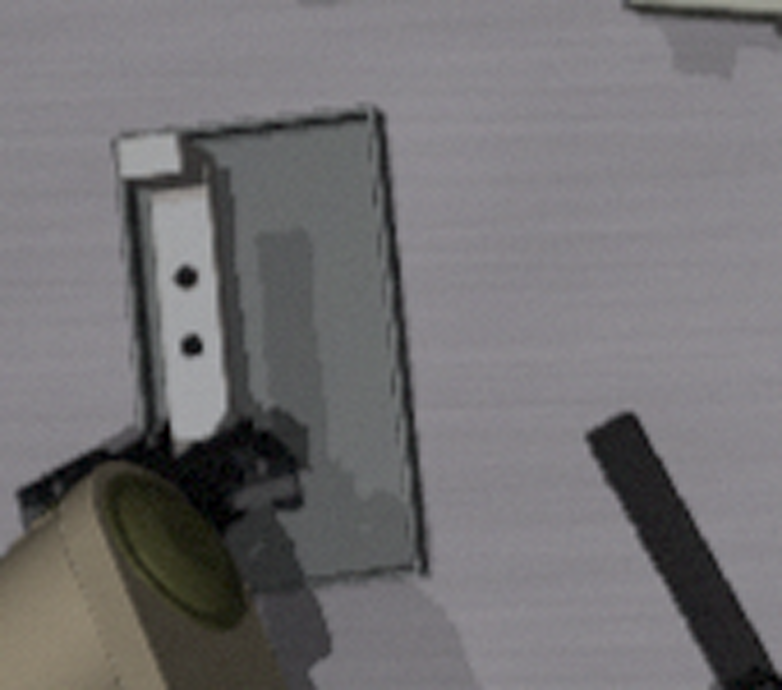

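View pics/s13.png

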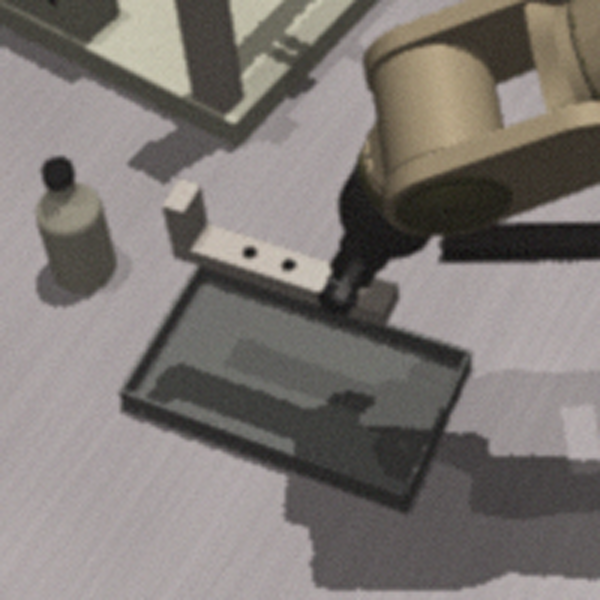

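View pics/w13.png

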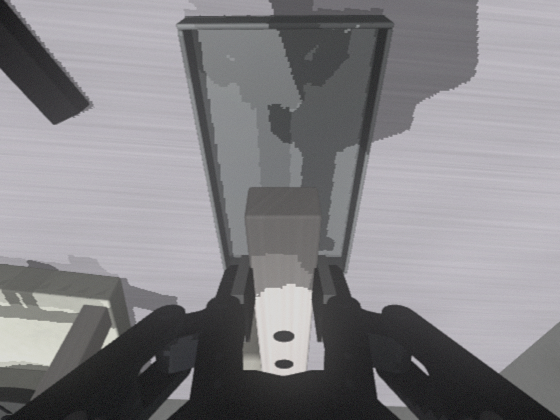

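```bash
python3 - <<'E'
from h import *
import pickle
T,S,W=pickle.load(open("f13.pkl","rb"))
P=[tri((T,(183,285)),(S,(286.7,317.3)),(W,(178,23))),tri((S,(266,369.3)),(W,(392,23))),tri((T,(172.2,183.5)),(S,(196.7,289.3))),tri((T,(116,190)),(S,(170.7,332.7)))]
for x in P:print(x)
X=np.array([x[0] for x in P]);print("c",X.mean(0),"yaw",np.arctan2(*( (X[2]+X[3]-X[0]-X[1])[[1,0]])))
# bracket: holes & foot
t=lambda x,y:(90+x/4.6,160+y/4.6);s=lambda x,y:(130+x/3,200+y/3)
for a,b in(((186,277),(249,251)),((191,345),(288,264))): print("hole",tri((T,t(*a)),(S,s(*b))))
print(monitor.sense()["position"])
E
```

```text
(array([0.34  , 0.2431, 0.02  ]), [0.0009, 0.0008, 0.0016])
(array([0.325 , 0.3963, 0.0139]), [0.0043, 0.0043])
(array([0.6076, 0.2698, 0.0131]), [0.0011, 0.0011])
(array([0.5929, 0.4182, 0.0155]), [0.0023, 0.0023])
c [0.466375 0.33185  0.015625] yaw 0.09050834909006993
hole (array([0.4949, 0.3331, 0.1847]), [0.0011, 0.0011])
hole (array([0.4601, 0.3303, 0.185 ]), [0.0013, 0.0013])
[0.43020131 0.32755978 0.14436089]
```

```bash
python3 - <<'E'
from h import *
p=monitor.sense()["position"]
print(env.movel(p+[0.003,0,-.145],velocity=.12,guard=25))
env.hold(.2)
g=env.movel(p+[0.003,0,-.175],velocity=.02,guard=7)
s=monitor.sense();print(g,s["position"]-p,s["contact_force"],s["ft_torque"],s["clock"])
snap("side","s14",(130,200,330,400),3);snap("wrist","w14")
E
```

```text
False
True [ 3.03776092e-03  2.61025447e-05 -1.62235563e-01] [-1.92545627 -0.25188857  5.81462906] [-0.26061546  0.16925161 -0.05130952] 26.5583
```

View pics/s14.png

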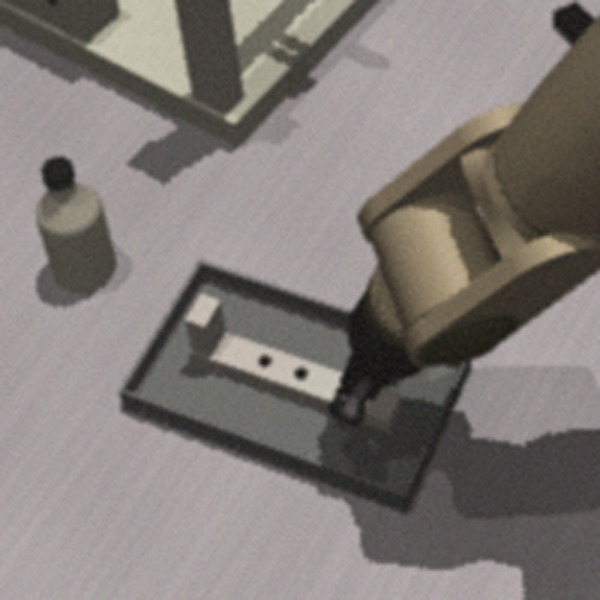

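View pics/w14.png

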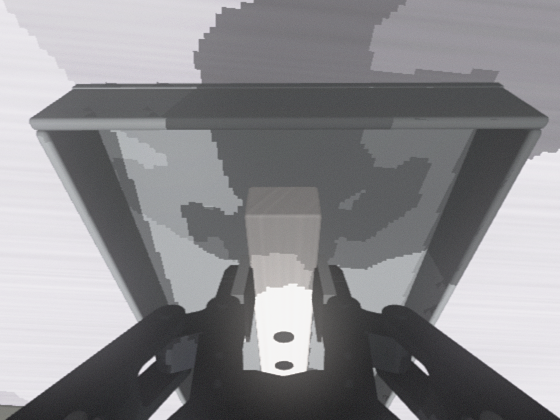

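```bash
python3 - <<'E'
from h import *
env.release(); s=monitor.sense();print(s["contact_force"],s["finger_gap"])
ax=R.from_quat(s["ee_rot"]).as_matrix()[:,0]
env.movel(s["position"]-ax*.16,velocity=.15); s=monitor.sense();print(s["clock"],s["position"],s["contact_force"])
snap("side","s15",(130,200,330,400),3);snap("wrist","w15");snap("top","t15",(90,90,370,310),2.8)
E
```

```text
[ 0.48201055 -0.1801367  -0.89537965] 0.9993317025715298
28.475 [0.37458054 0.32186861 0.1294541 ] [-0.49056579  0.24637244  0.57753514]
```

View pics/s15.png

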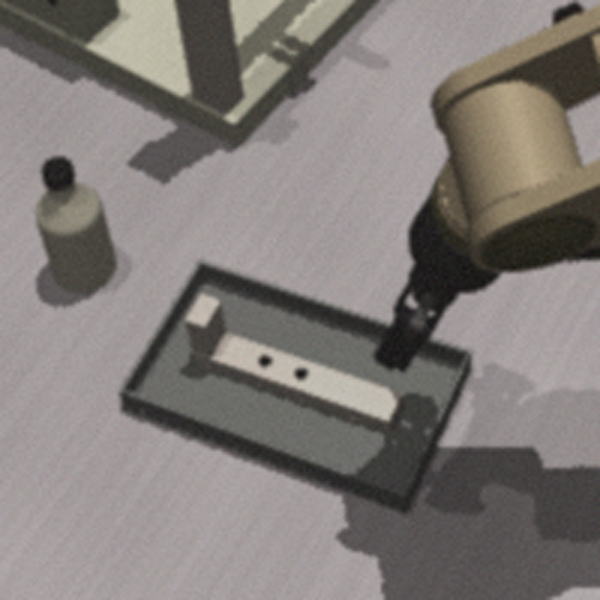

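View pics/t15.png

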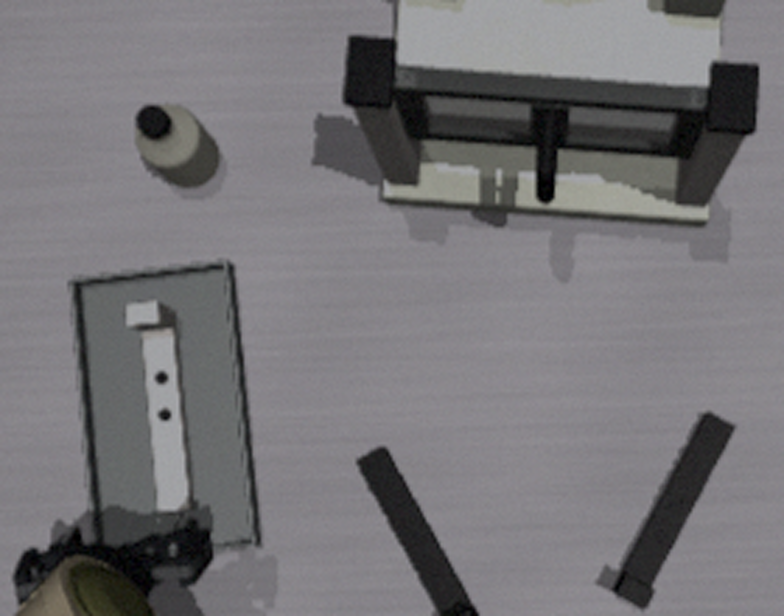

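```bash
python3 - <<'E'
from h import *
s=monitor.sense();env.movel(s["position"]+[-.02,0,.14],velocity=.2)
q=tq(-.04,1.2,1); env.reach(tcpG([.46,-.02,.30],q),q)
env.set_joints([-0.45,-0.24,2.31,2.19,0.43,-0.75])
q=tq(-.095,.2);ax=R.from_quat(q).as_matrix()[:,0];p=np.array([.6699,-.0336,.2339])
env.reach(p-ax*.14+[0,0,.08],q); env.movel(p-ax*.09,velocity=.2)
print(monitor.sense()["clock"])
print(env.movel(p,velocity=.1,guard=15)); env.close_gripper(60)
s=monitor.sense();print(s["finger_gap"],s["contact_force"],s["clock"],s["position"]-p)
snap("wrist","w16")
E
```

```text
33.5833
False
0.15991187917194913 [-6.07939089  1.82465823  1.03160503] 35.2917 [-1.95208215e-04  2.67543645e-04 -4.81167212e-05]
```

View pics/w16.png

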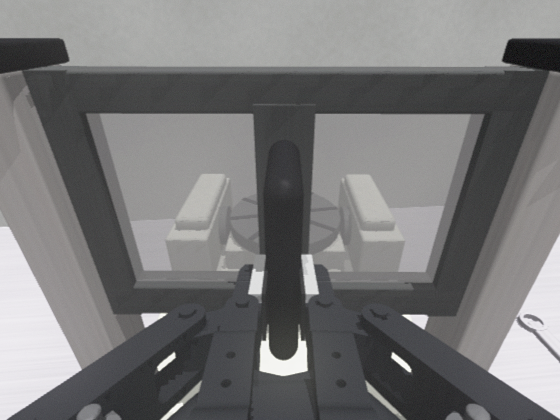

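```bash
python3 - <<'E'
from h import *
p=monitor.sense()["position"]
try:
    g=env.movel(p-[0,0,.118],velocity=.06,guard=30); s=monitor.sense();print(g,s["position"]-p,s["contact_force"],s["clock"])
    if not g:
        g=env.movel(p-[0,0,.142],velocity=.02,guard=18); s=monitor.sense();print(g,s["position"]-p,s["contact_force"],s["finger_gap"],s["clock"])
except env.MotionError as e: print(e)
snap("side","s17",(130,60,330,260),3);snap("wrist","w17")
E
```

```text
False [-2.52372008e-06 -6.62361987e-06 -1.17755338e-01] [-5.35026271  0.19620425  4.1433032 ] 37.4583
True [ 5.06257128e-05 -2.37010250e-05 -1.29719983e-01] [-5.38071222 -0.38769101  5.62375551] 0.16177986171121575 38.1917
```

View pics/s17.png

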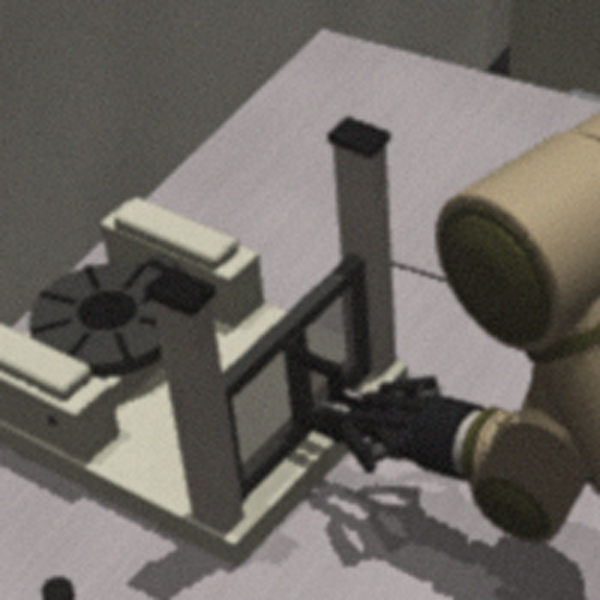

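```bash
python3 - <<'E'
from h import *
env.release(); s=monitor.sense();ax=R.from_quat(s["ee_rot"]).as_matrix()[:,0]
env.movel(s["position"]-ax*.09,velocity=.12)
s=monitor.sense();env.movel(s["position"]+[-.01,0,.12],velocity=.15)
env.hold(.3);s=monitor.sense();print(s["clock"],s["contact_force"],s["position"])
snap("side","s18",(130,60,330,400) and (100,60,340,380),1.85);snap("wrist","w18");snap("top","t18")
E
```

```text
41.1333 [-0.47394713  0.87290337  0.39519295] [ 0.57218524 -0.02502524  0.24064691]
```

View pics/s18.png

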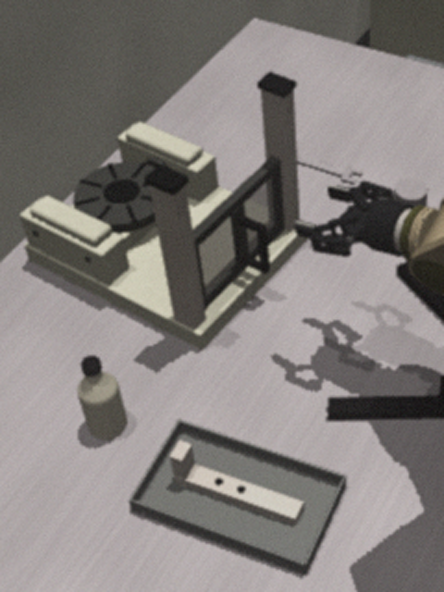

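View pics/w18.png

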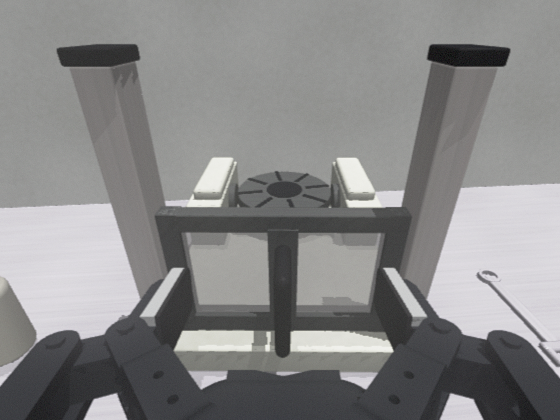

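View pics/t18.png

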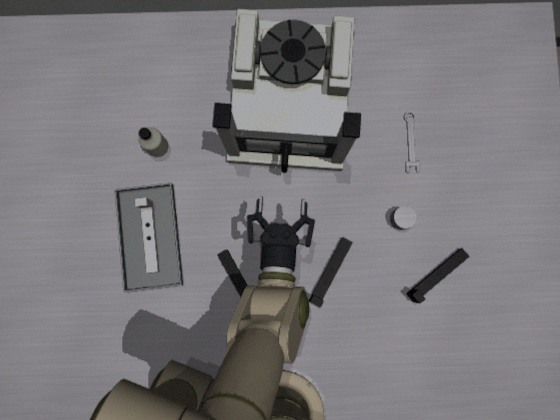

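The sash rests on the sill (wrist view, lower frame at row 325). The bracket lies flat in the tray (top view, (148,235)), and nothing else has moved. I'm handing the job in.

```bash
python3 - <<'E'
from h import *
print(job.hand_in(), monitor.sense()["clock"])
E
```

```text
the job is handed in; nothing more can be done
the job is handed in; nothing more can be done
```

I raised the sash to its upper stop, set the bracket flat in the grey tray, then lowered the sash until it was shut. I handed the job in at about 41 s; no verdict was reported.

**Last checks**
- **Sash:** it rose 81 mm to a hard stop and came down 129.7 mm, slowly, to the lower stop. The final pictures show it closed on the sill.
- **Bracket:** it lies on its foot, released, with its centre about 5 mm from the tray's. I read the position before and during placing, and confirmed by eye afterwards.
- **Other things:** the oiler, blank, wrench and black look-alikes look unmoved in the top view. The arm is clear and the tool force is near zero.

**What disagreed**
- **Fingertip position:** in all three cameras the shut fingertips sat about 30 mm short of the reported TCP. My first grip on the handle closed on air without touching anything. I corrected for the offset, and every later grasp held.
- **Rough readings:** my rim height for the tray came out at 13–20 mm instead of 30, and one height for the bracket's end was wrong because I matched the wrong edge. I set the height for placing the bracket from where it touched the tray floor. That was within 2 mm of what the hole heights predicted.

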